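# Restock the new perch rack in the old order

## Robot

A 6-joint arm with a two-finger parallel gripper is mounted at the origin on the work surface. World frame = base frame: x ahead of the robot, y to its left, z up, the work surface at z = 0. Lengths are in m, angles in rad, forces in N, time in s.
With the tool pointing down it reaches from about 0.35 to 0.85 m from the base axis. Payload 8.1 kg.
Tool frame: the origin (TCP) lies at the very end of the fingers, on their centre line; the grasp point (between the pads) lies 19 mm behind it; x points along the fingers, y is the direction in which the jaws open and shut, and the axes are right-handed (so a half turn about x gives the same grasp; the last joint's range is limited). The gripper opens to 93 mm and grips with 3 to 60 N. Pads are 15 mm wide; open, the fingers measure 128 mm over their backs; the gripper's body (75 mm by 188 mm) begins 65 mm behind the grasp point.
Start: joints at [-1.336, 0.13, 1.488, -0, 1.523, -0.085], TCP at [0.189, -0.57, 0.219] pointing down, gripper open.
Joint ranges: [-2.96, 2.96], [-0.89, 2.26], [0.02, 2.5], [-1.34, 4.48], [0, 2.73], [-2.66, 2.66]. Speed limits (rad/s): [2.39, 2.39, 2.79, 3.14, 3.14, 3.14].

## Interface

Orientations are given as a rotation vector (axis times angle).
In Python, from plant import * gives the robot as it stands. The module is installed in compiled form; this text tells all that it offers.
- The arm moves only by the tool apply_moves, never from a script. Its argument "series" is a list of rows, each an object with "jaw": the gripper's target within -1 to 1 (shut at 1, half-way at 0, fully open at -1); "linear": the shift along the tool's x, y, z normalised to -1 to 1, where 1 is 0.6 m, a list of three; "roll": the turn about the tool's x normalised to -1 to 1, where 1 is 30 degrees. A call has 1 to 20 rows; each row is the pose to reach, as a shift and turn from the pose measured when the call began, along the tool's axes at that moment; what a row does not reach only later rows make up. A row lasts 1/8 s, in which the tool goes at most 62.5 mm and 10.7 degrees, less where a joint would pass 70% of its speed; a pose out of reach is approached as far as the arm can. A call with a number of a shift or a turn outside -1 to 1 is refused whole. A call with a gripper value outside its range is refused whole. The fingers move at their own pace and stop on an object; "force" is the grip in N (left out, the last holds). Time passes only in rows, so rows that repeat a pose let the fingers close. It gives the time, the measured TCP pose, the force and the opening at its end, in the units of the state.
- read_state(): the state, without advancing time (a new reading comes with each control period).
- read_camera(name): name is "side" or "top" or "wrist"; returns a dict with "pixels" (384x512x3 uint8, blue, green, red), "intrinsics" (3x3 intrinsics, pixels), "rvec" (rotation vector, rad) and "tvec" (3), from world to camera coordinates, as OpenCV has them; the wrist camera has in their place "tool_from_camera" (4x4, takes a point from camera to tool coordinates, whose origin is the TCP and whose axes are the tool frame's). Camera axes: x right, y down, z forward; pixel columns grow to the right and rows downward; lengths in m; the calibration is good to about 2 mm. A picture is of the moment at which its call begins: read the wrist's pose just before it. There is no depth.
- close_job(): hands the job in, once; it reports no verdict.
The state is a dict: "t": time; "q": joint angles; "dq": joint speeds; "joint_torque": joint torques, N m; "tool_pos": TCP position; "orientation": TCP orientation; "force": force on the tool from outside, world axes, zero at the start; "wrist_torque": the same for the moment, N m; "opening": finger opening in m.
Only numpy, scipy, OpenCV 4.12 (cv2) and the standard library are available. Lean on these libraries where they do the work, as an engineer would, in place of code of your own. Each camera call takes 0.05 s, during which the arm holds its last target. There are 200 camera calls.

## Task

Move the four mineral perches from the old plywood rack to the new chrome wire rack, one to a bay, keeping the same left-to-right order they have now (the price tags on the old rack show it). Set each one down standing upright with its bolt up; they chip, so do not drop them in or knock any over. Leave the bell, the treat jar and the blue feed cup where they are.

Things in the scene. Friction and masses are not known exactly. Their poses are not given: they have to be found in the camera images.
- perch_pink_mid (a point): pink mineral perch for a bird cage, standing upright: a cylinder of that colour with paler bands, 38 mm in diameter and 84 mm long, with a steel washer, bolt and wing nut (24 mm across) on its top end, 100 mm tall over all, 130 g. The point is on its axis, half-way up (50 mm above its foot); z is up along the axis. Grip it by the cylinder.
- perch_lime_mid (a point): lime mineral perch for a bird cage, standing upright: a cylinder of that colour with paler bands, 38 mm in diameter and 84 mm long, with a steel washer, bolt and wing nut (24 mm across) on its top end, 100 mm tall over all, 130 g. The point is on its axis, half-way up (50 mm above its foot); z is up along the axis. Grip it by the cylinder.
- perch_blue_mid (a point): blue mineral perch for a bird cage, standing upright: a cylinder of that colour with paler bands, 38 mm in diameter and 84 mm long, with a steel washer, bolt and wing nut (24 mm across) on its top end, 100 mm tall over all, 130 g. The point is on its axis, half-way up (50 mm above its foot); z is up along the axis. Grip it by the cylinder.
- perch_orange_mid (a point): orange mineral perch for a bird cage, standing upright: a cylinder of that colour with paler bands, 38 mm in diameter and 84 mm long, with a steel washer, bolt and wing nut (24 mm across) on its top end, 100 mm tall over all, 130 g. The point is on its axis, half-way up (50 mm above its foot); z is up along the axis. Grip it by the cylinder.
- tag_pink_face (a point): pink price tag (44 x 26 mm, tilted back) fixed to the rail along the far (+x) long side of the old rack, in front of the pink perch's place there; it stays where it is. The point is the tag's centre: level with the place's centre along the rack (rack y), 50 mm to rack +x of it, 16 mm above the table. Its axes are those of the old rack.
- tag_lime_face (a point): lime price tag (44 x 26 mm, tilted back) fixed to the rail along the far (+x) long side of the old rack, in front of the lime perch's place there; it stays where it is. The point is the tag's centre: level with the place's centre along the rack (rack y), 50 mm to rack +x of it, 16 mm above the table. Its axes are those of the old rack.
- tag_blue_face (a point): blue price tag (44 x 26 mm, tilted back) fixed to the rail along the far (+x) long side of the old rack, in front of the blue perch's place there; it stays where it is. The point is the tag's centre: level with the place's centre along the rack (rack y), 50 mm to rack +x of it, 16 mm above the table. Its axes are those of the old rack.
- tag_orange_face (a point): orange price tag (44 x 26 mm, tilted back) fixed to the rail along the far (+x) long side of the old rack, in front of the orange perch's place there; it stays where it is. The point is the tag's centre: level with the place's centre along the rack (rack y), 50 mm to rack +x of it, 16 mm above the table. Its axes are those of the old rack.
- old_rack: old counter rack of plywood, 286 x 76 mm, four bays in a row, each about 64 x 64 mm inside, full at the start. Fixed. Origin: under its centre, on the table. Its y axis runs along the row, to the left as seen from the robot (within 0.25 rad); the centres of its four places lie at y = +0.105, +0.035, -0.035, -0.105 m, x = 0, 70 mm apart; the places' floor is 12 mm above the table and the low fences round them rise to 36 mm. The price rail is on its +x side.
- new_rack: new counter rack of chrome wire, 286 x 76 mm, four bays in a row, each about 65 x 65 mm inside, with a dark liner on the floor of each, empty at the start. Fixed. Origin: under its centre, on the table. Its y axis runs along the row, to the left as seen from the robot (within 0.25 rad); the centres of its four places lie at y = +0.105, +0.035, -0.035, -0.105 m, x = 0, 70 mm apart; the places' floor is 12 mm above the table and the low fences round them rise to 36 mm. 
- bell_mid (a point): brass bell toy, 44 mm across, 44 mm tall, 90 g, standing between the racks; leave it alone. The point is on its axis, 20 mm up.
- treat_jar_mid (a point): treat jar with a yellow lid, 68 mm across, 100 mm tall, 350 g, beyond the racks; leave it alone. The point is on its axis, 50 mm up.
- feed_cup_mid (a point): round blue plastic feed cup, 72 mm across, 55 mm tall, 120 g, beyond the racks; leave it alone. The point is on its axis, 27 mm up.
There are look-alikes about, which are no part of the job. What is shaped like the part that bears perch_pink_mid but turquoise is not meant.

How it is judged:
By the outcome, as a careful person would: the job done as asked, in the order asked, and still so for the second after the job is handed in, with the robot touching nothing.
It also fails if it takes over 118 s, if anything falls off the work surface, if the arm or the gripper's body presses on something with over 40 N, if the wrist force passes 120 N, or if a joint passes its speed limit or range.

## Working session

There is one attempt and no reset: what is moved stays moved. The work goes in short steps, Python scripts to look and compute and a tool call to move; the robot and the scene stay as the last step left them, time stands still between calls to the robot, and variables do not carry over. Pictures are saved under pics/ and viewed, about 12 in all and at most 16, crops included, and the job is handed in when it is done.

Besides the shell and the picture viewer there is one more tool, called after ">>>" as name(argument=value, ...), one argument or row to a line, values as JSON. apply_moves: Moves the arm, as the interface text tells. Its arguments: {"type":"object","properties":{"series":{"type":"array"},"force":{"type":"number"}},"required":["series"]}

```bash
mkdir -p pics && cat > h.py <<'E'
from plant import *
import numpy as np, cv2
from scipy.spatial.transform import Rotation as R
def snap(name,fn,crop=None,scale=1):
    s=read_state(); c=read_camera(name); im=c["pixels"]
    np.save('pics/'+fn+'.npy',im)
    if crop: im=im[crop[1]:crop[3],crop[0]:crop[2]]
    if scale!=1: im=cv2.resize(im,None,fx=scale,fy=scale,interpolation=cv2.INTER_CUBIC)
    cv2.imwrite('pics/'+fn+'.png',im); return s,c
def cam(c,s=None):
    if "rvec" in c:
        Rm=cv2.Rodrigues(np.array(c["rvec"],float))[0]; t=np.array(c["tvec"],float).ravel(); return Rm.T,-Rm.T@t
    T=np.array(c["tool_from_camera"]); Rt=R.from_rotvec(s["orientation"]).as_matrix()
    return Rt@T[:3,:3], Rt@T[:3,3]+np.array(s["tool_pos"])
def pix2z(c,u,v,z,s=None):
    Rw,o=cam(c,s); d=Rw@np.linalg.solve(np.array(c["intrinsics"]),[u,v,1.]); return o+d*(z-o[2])/d[2]
def proj(c,P,s=None):
    Rw,o=cam(c,s); p=np.array(c["intrinsics"])@(Rw.T@(np.array(P)-o)); return p[:2]/p[2]
def totool(P,s=None):
    s=s or read_state(); return R.from_rotvec(s["orientation"]).as_matrix().T@(np.array(P)-s["tool_pos"])
E
python3 - <<'E'
from h import *
for n in("top","side"):
    s,c=snap(n,n+"0",scale=1.5); print(n,cam(c)[1].round(3),cam(c)[0][:,2].round(2),np.array(c["intrinsics"]).round(0).tolist())
s=read_state();print(s); print(R.from_rotvec(s["orientation"]).as_matrix().round(3))
E
```

```text
top [ 0.359 -0.002  1.099] [ 0.21 -0.01 -0.98] [[483.0, 0.0, 258.0], [0.0, 483.0, 199.0], [0.0, 0.0, 1.0]]
side [ 0.283 -0.673  0.533] [ 0.33  0.79 -0.52] [[410.0, 0.0, 253.0], [0.0, 410.0, 196.0], [0.0, 0.0, 1.0]]
{'t': 0.1, 'q': array([-1.33639620e+00,  1.31074319e-01,  1.48917649e+00,  9.65757188e-06,
        1.52301309e+00, -8.53986138e-02]), 'dq': array([-0.0001322 , -0.00324176, -0.00080926,  0.00105187, -0.00075028,
        0.0004918 ]), 'joint_torque': array([ 1.19637076e-03, -5.61346436e+01, -4.93091369e+01,  7.69920344e-02,
        2.92280753e-02, -5.47625348e-05]), 'tool_pos': array([ 0.18852939, -0.56906246,  0.21769576]), 'orientation': array([ 2.04918294,  0.33223369, -2.04942119]), 'force': array([ 0.84576019,  0.62060886, -0.42793485]), 'wrist_torque': array([-0.04697833, -0.03203077,  0.00802829]), 'opening': 0.09295233161515302}
[[-0.     0.314 -0.949]
 [ 0.002 -0.949 -0.314]
 [-1.    -0.002 -0.   ]]
```

View pics/top0.png

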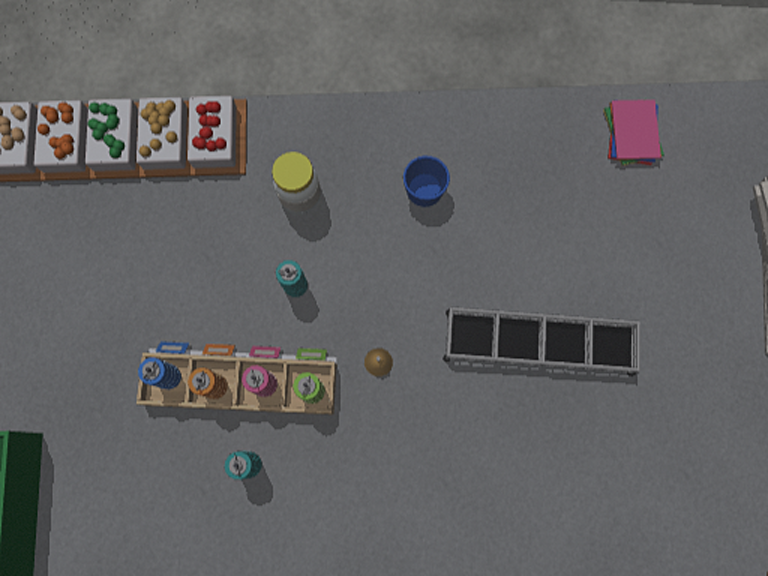

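View pics/side0.png

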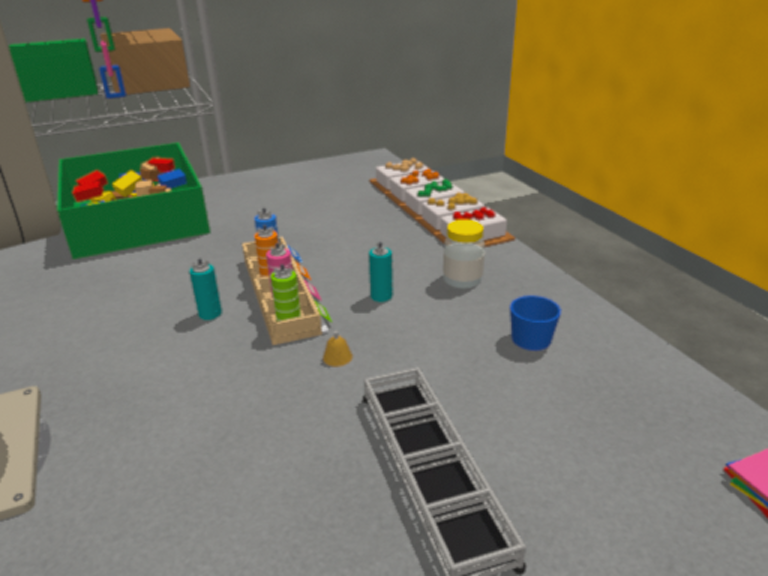

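The top view shows the old rack with blue (150,372), orange (202,382), pink (256,380) and lime (307,386), left to right. The tags are in the same order. The look-alikes are two turquoise perches at (289,275) and (239,465), which I leave alone. The empty new rack is at about (541,341), the bell at (378,362), the jar at (295,175) and the cup at (426,180). Next I take enlarged crops of both racks.

```bash
python3 - <<'E'
import cv2,numpy as np
im=np.load('pics/top0.npy')
a=cv2.resize(im[222:280,85:230],None,fx=5,fy=5,interpolation=cv2.INTER_CUBIC)
b=cv2.resize(im[198:256,290:435],None,fx=5,fy=5,interpolation=cv2.INTER_CUBIC)
cv2.imwrite('pics/c0.png',np.vstack([a,b]))
E
```

```text
(no output)
```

View pics/c0.png

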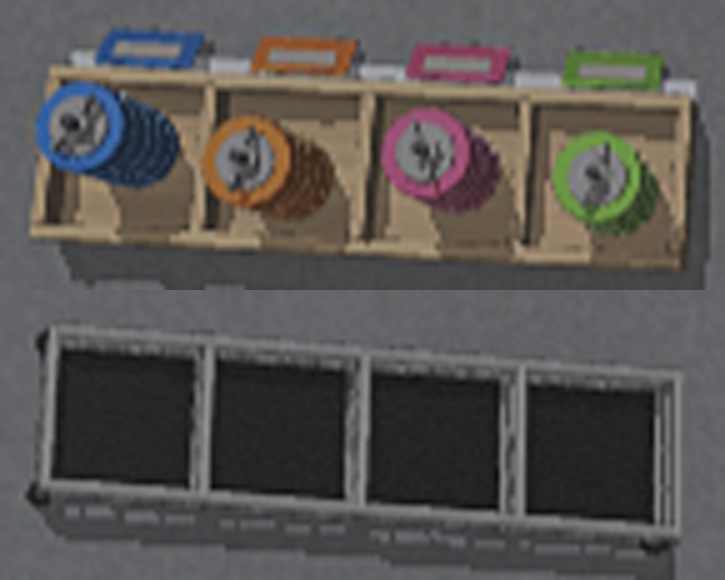

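Cylinder-top centres in the crop are blue (80,128), orange (247,161), pink (426,152) and lime (598,177). I read the rack fence-top corners from the same crop.

```bash
python3 - <<'E'
from h import *
c=read_camera("top")
f=lambda U,V,ox,oy,z: pix2z(c,(U+.5)/5-.5+ox,(V+.5)/5-.5+oy,z)
def rack(cs,ox,oy):
    P=np.array([f(U,V,ox,oy,.036)[:2] for U,V in cs]) # TL TR BR BL
    ye=(P[0]+P[3]-P[1]-P[2])/2; L=np.linalg.norm(ye); ye/=L; xe=np.array([ye[1],-ye[0]])
    print("len",L.round(4),"wid",((P[0]+P[1]-P[2]-P[3])/2@xe).round(4),"yaw",np.arctan2(-ye[0],ye[1]).round(4),"ctr",P.mean(0).round(4))
    m=P.mean(0); B=[m+ye*y for y in(.105,.035,-.035,-.105)]; print(np.round(B,4).tolist()); return m,xe,ye
m,xe,ye=rack([(50,68),(692,95),(685,268),(32,236)],85,222)
for n,p in dict(blue=(80,128),orange=(247,161),pink=(426,152),lime=(598,177)).items():
    w=f(*p,85,222,.096); print(n,w.round(4),"rack",((w[:2]-m)@xe).round(4),((w[:2]-m)@ye).round(4))
for n,p in dict(blue=(150,48),orange=(304,56),pink=(458,63),lime=(612,71)).items():
    w=f(*p,85,222,.016); print('tag',n,"rack",((w[:2]-m)@xe).round(4),((w[:2]-m)@ye).round(4))
rack([(50,38),(680,83),(680,243),(45,197)],290,198)
g=lambda U,V,z:pix2z(c,(U+.5)/1.5-.5,(V+.5)/1.5-.5,z).round(3)
print('bell',g(378,360,.03),'tq',g(289,272,.1),g(239,465,.1),'jar',g(293,172,.1),'cup',g(426,178,.05))
s,c=snap("wrist","w0"); print(np.array(c["tool_from_camera"]).round(3).tolist())
E
```

```text
len 0.2853 wid 0.0748 yaw -0.079 ctr [0.471  0.2134]
[[0.4792, 0.3181], [0.4737, 0.2483], [0.4682, 0.1786], [0.4627, 0.1088]]
blue [0.4844 0.3196 0.096 ] rack 0.005 0.1069
orange [0.4684 0.25   0.096 ] rack -0.0055 0.0362
pink [0.4696 0.1758 0.096 ] rack 0.0016 -0.0376
lime [0.4569 0.1046 0.096 ] rack -0.0055 -0.1096
tag blue rack 0.0505 0.1058
tag orange rack 0.0501 0.0359
tag pink rack 0.05 -0.0339
tag lime rack 0.0496 -0.1036
len 0.2814 wid 0.0719 yaw -0.1064 ctr [ 0.5208 -0.2413]
[[0.5319, -0.1369], [0.5245, -0.2065], [0.5171, -0.2761], [0.5096, -0.3457]]
bell [0.498 0.005 0.03 ] tq [0.619 0.127 0.1  ] [0.353 0.196 0.1  ] jar [0.77  0.121 0.1  ] cup [ 0.774 -0.077  0.05 ]
[[-0.001, -0.284, 0.959, -0.167], [1.0, 0.0, 0.001, -0.0], [-0.0, 0.959, 0.284, -0.08], [0.0, 0.0, 0.0, 1.0]]
```

Everything fits the given sizes and spacings. The plan is to take lime first, then pink, orange and blue, so no carry passes over a standing perch. The jaws go across the rack with the fingertips above the fences (TCP z≈0.05).

```bash
cat >> h.py <<'E'
def plan(P,yaw,s=None):
    "normalised linear and roll to reach TCP P with tool y at world angle yaw(deg)"
    s=s or read_state(); M=R.from_rotvec(s["orientation"]).as_matrix()
    d=totool(P,s)/.6; y=np.degrees(np.arctan2(M[1,1],M[0,1])); r=-(yaw-y)/30
    print("lin",d.round(4).tolist(),"roll",r.round(3),"tilt",M[:,0].round(4).tolist()); return d,r
E
python3 - <<'E'
from h import *
plan((.46,-.33,.25),-42)
E
```

```text
lin [-0.053, -0.2364, -0.5548] roll -0.989 tilt [-0.0003, 0.0011, -1.0]
```

>>> apply_moves(
  series=[
    {"jaw":-1,"linear":[-0.053,-0.06,-0.14],"roll":-0.3},
    {"jaw":-1,"linear":[-0.053,-0.12,-0.28],"roll":-0.6},
    {"jaw":-1,"linear":[-0.053,-0.18,-0.42],"roll":-0.9},
    {"jaw":-1,"linear":[-0.053,-0.236,-0.555],"roll":-0.98},
    {"jaw":-1,"linear":[-0.053,-0.236,-0.555],"roll":-0.98},
    {"jaw":-1,"linear":[-0.053,-0.236,-0.555],"roll":-0.98},
    {"jaw":-1,"linear":[-0.053,-0.236,-0.555],"roll":-0.98},
    {"jaw":-1,"linear":[-0.053,-0.236,-0.555],"roll":-0.98},
  ],
)

```text
t: 1.2
tool_pos: [0.4599, -0.3302, 0.2497]
orientation: [1.728, 0.767, -1.729]
force: [0.6, 0.0, 0.2]
opening: 0.0932
```

```bash
python3 - <<'E'
from h import *
plan((.459,-.02,.26),-13)
E
```

```text
lin [-0.0166, -0.3486, -0.3819] roll -0.974 tilt [-0.001, 0.0011, -1.0]
```

>>> apply_moves(
  series=[
    {"jaw":-1,"linear":[-0.0166,-0.07,-0.077],"roll":-0.3},
    {"jaw":-1,"linear":[-0.0166,-0.14,-0.153],"roll":-0.6},
    {"jaw":-1,"linear":[-0.0166,-0.21,-0.23],"roll":-0.9},
    {"jaw":-1,"linear":[-0.0166,-0.28,-0.306],"roll":-0.97},
    {"jaw":-1,"linear":[-0.0166,-0.349,-0.382],"roll":-0.97},
    {"jaw":-1,"linear":[-0.0166,-0.349,-0.382],"roll":-0.97},
    {"jaw":-1,"linear":[-0.0166,-0.349,-0.382],"roll":-0.97},
    {"jaw":-1,"linear":[-0.0166,-0.349,-0.382],"roll":-0.97},
  ],
)

```text
t: 2.2
tool_pos: [0.4589, -0.0218, 0.2599]
orientation: [1.378, 1.092, -1.379]
force: [0.6, 0.1, 0.2]
opening: 0.0931
```

```bash
python3 - <<'E'
from h import *
plan((.457,.105,.2),-4.5)
E
```

```text
lin [0.1, -0.0515, -0.2049] roll -0.294 tilt [-0.0012, 0.0006, -1.0]
```

>>> apply_moves(
  series=[
    {"jaw":-1,"linear":[0.033,-0.017,-0.07],"roll":-0.15},
    {"jaw":-1,"linear":[0.067,-0.034,-0.14],"roll":-0.294},
    {"jaw":-1,"linear":[0.1,-0.0515,-0.205],"roll":-0.294},
    {"jaw":-1,"linear":[0.1,-0.0515,-0.205],"roll":-0.294},
    {"jaw":-1,"linear":[0.1,-0.0515,-0.205],"roll":-0.294},
    {"jaw":-1,"linear":[0.1,-0.0515,-0.205],"roll":-0.294},
  ],
)

```text
t: 2.95
tool_pos: [0.4578, 0.1036, 0.2008]
orientation: [1.269, 1.17, -1.268]
force: [0.7, -0.6, 0.7]
opening: 0.0931
```

```bash
python3 - <<'E'
from h import *
s,c=snap("wrist","w1",scale=1.5)
plan((.457,.105,.051),-4.5)
for n,p in dict(lime=(.4569,.1046,.096),pink=(.4696,.1758,.096)).items(): print(n,(proj(c,p,s)*1.5).round(0))
print(s['q'].round(3))
E
```

```text
lin [0.2497, -0.0015, -0.0018] roll -0.004 tilt [0.0001, 0.0005, -1.0]
lime [383. 283.]
pink [394. 168.]
[ 0.113 -0.222  1.862  0.     1.501  0.193]
```

View pics/w1.png

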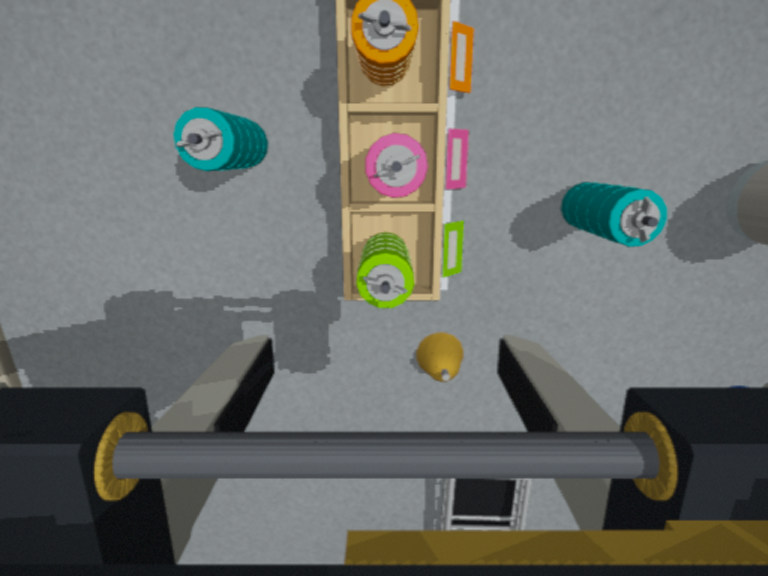

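The wrist view shows lime under the gripper, with its top ring at (385,279) against a predicted (383,283). Pink is at (396,165) against (394,168), so they agree to about 2 mm. The turquoise look-alikes are well clear to the left and right. Next is the descent and grip.

>>> apply_moves(
  series=[
    {"jaw":-1,"linear":[0.08,-0.001,-0.005],"roll":0},
    {"jaw":-1,"linear":[0.14,-0.001,-0.005],"roll":0},
    {"jaw":-1,"linear":[0.2,-0.001,-0.005],"roll":0},
    {"jaw":-1,"linear":[0.23,-0.001,-0.005],"roll":0},
    {"jaw":-1,"linear":[0.25,-0.001,-0.005],"roll":0},
    {"jaw":-1,"linear":[0.25,-0.001,-0.005],"roll":0},
    {"jaw":-1,"linear":[0.25,-0.001,-0.005],"roll":0},
    {"jaw":0,"linear":[0.25,-0.001,-0.005],"roll":0},
    {"jaw":0,"linear":[0.25,-0.001,-0.005],"roll":0},
    {"jaw":0,"linear":[0.25,-0.001,-0.005],"roll":0},
    {"jaw":0.15,"linear":[0.25,-0.001,-0.005],"roll":0},
    {"jaw":0.3,"linear":[0.25,-0.001,-0.005],"roll":0},
    {"jaw":1,"linear":[0.25,-0.001,-0.005],"roll":0},
    {"jaw":1,"linear":[0.25,-0.001,-0.005],"roll":0},
    {"jaw":1,"linear":[0.25,-0.001,-0.005],"roll":0},
    {"jaw":1,"linear":[0.25,-0.001,-0.005],"roll":0},
  ],
  force=15,
)

```text
t: 5.0
tool_pos: [0.4574, 0.1069, 0.0508]
orientation: [1.269, 1.17, -1.268]
force: [-0.1, 0.4, -1.5]
opening: 0.0374
```

>>> apply_moves(
  series=[
    {"jaw":1,"linear":[-0.03,0,0],"roll":0},
    {"jaw":1,"linear":[-0.08,0,0],"roll":0},
    {"jaw":1,"linear":[-0.133,0,0],"roll":0},
    {"jaw":1,"linear":[-0.133,0,0],"roll":0},
    {"jaw":1,"linear":[-0.133,0,0],"roll":0},
  ],
)

```text
t: 5.62
tool_pos: [0.4568, 0.1068, 0.1294]
orientation: [1.268, 1.171, -1.269]
force: [-0.4, 0.5, -0.8]
opening: 0.0377
```

```bash
python3 - <<'E'
from h import *
s,c=snap("side","s1",crop=(150,100,350,250),scale=4)
print(s["force"],s["opening"],s["tool_pos"])
plan((.5096,-.3457,.131),-6.1)
E
```

```text
[-0.350019    0.53099026 -0.78316649] 0.03769755650335776 [0.45680007 0.10676098 0.12943189]
lin [-0.0039, 0.1491, 0.7444] roll 0.05 tilt [-0.0023, 0.0002, -1.0]
```

View pics/s1.png

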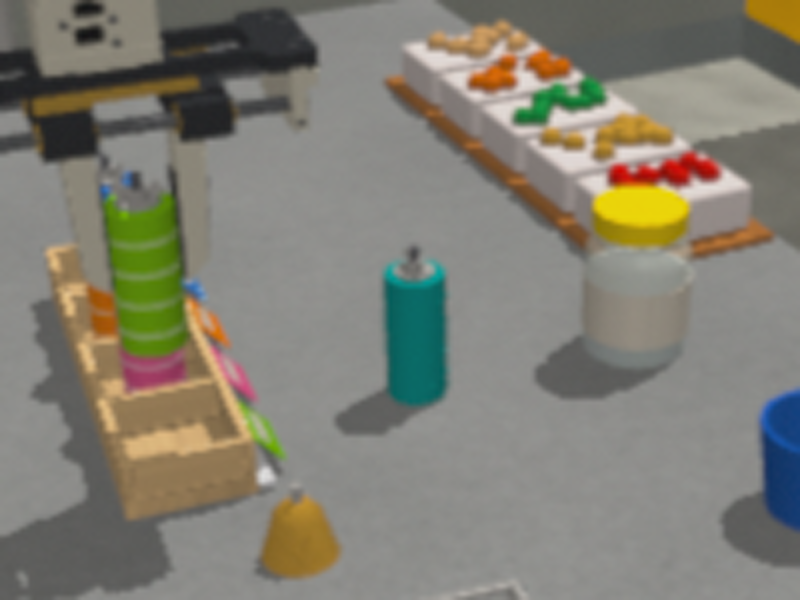

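Lime is held upright and clear of the rack; in the crop its body is at (147,270). Next is the carry to the rightmost new bay.

>>> apply_moves(
  series=[
    {"jaw":1,"linear":[-0.003,0.01,0.05],"roll":0},
    {"jaw":1,"linear":[-0.003,0.024,0.12],"roll":0.0},
    {"jaw":1,"linear":[-0.003,0.04,0.2],"roll":0.01},
    {"jaw":1,"linear":[-0.003,0.056,0.28],"roll":0.02},
    {"jaw":1,"linear":[-0.003,0.072,0.36],"roll":0.03},
    {"jaw":1,"linear":[-0.003,0.088,0.44],"roll":0.04},
    {"jaw":1,"linear":[-0.003,0.104,0.52],"roll":0.05},
    {"jaw":1,"linear":[-0.003,0.12,0.6],"roll":0.05},
    {"jaw":1,"linear":[-0.003,0.136,0.68],"roll":0.05},
    {"jaw":1,"linear":[-0.003,0.146,0.73],"roll":0.05},
    {"jaw":1,"linear":[-0.003,0.149,0.744],"roll":0.05},
    {"jaw":1,"linear":[-0.003,0.149,0.744],"roll":0.05},
    {"jaw":1,"linear":[-0.003,0.149,0.744],"roll":0.05},
    {"jaw":1,"linear":[-0.003,0.149,0.744],"roll":0.05},
  ],
)

```text
t: 7.42
tool_pos: [0.5098, -0.3443, 0.1305]
orientation: [1.286, 1.16, -1.288]
force: [0.5, -0.1, -2.1]
opening: 0.0377
```

```bash
python3 - <<'E'
from h import *
s,c=snap("top","t2",crop=(280,160,460,280),scale=4)
s2,c2=snap("wrist","w2")
d,r=plan((.5096,-.3457,.052),-6.1); print(s["opening"])
E
```

```text
lin [0.1312, 0.0, 0.0017] roll 0.002 tilt [-0.002, 0.0001, -1.0]
0.037670817567702616
```

View pics/w2.png

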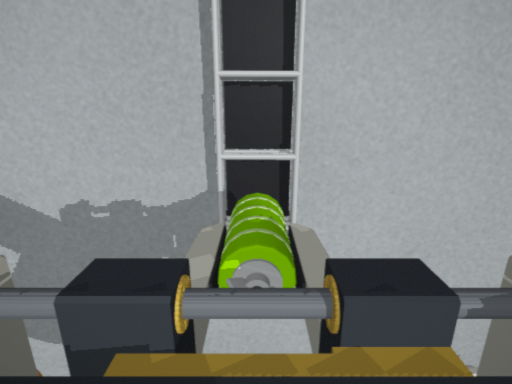

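The wrist view shows lime centred over the rack's near end, with dividers at rows 218, 155 and 75 and side rails near columns 220 and 296. I check these against the rack pose.

```bash
python3 - <<'E'
from h import *
s=read_state();c=read_camera("wrist")
m=np.array([.5208,-.2413]);a=-.1064;xe=np.array([np.cos(a),np.sin(a)]);ye=np.array([-np.sin(a),np.cos(a)])
for y in(-.07,0,.07):
    print(y,proj(c,[*(m+ye*y),.036],s).round(1),[proj(c,[*(m+ye*y+xe*x),.036],s).round(1).tolist() for x in(-.037,.037)])
for v in(155,75):
    w=pix2z(c,258,v,.035,s)[:2]-m; print(v,"rack x,y",(w@xe).round(4),(w@ye).round(4))
E
```

```text
-0.07 [256.6 156.7] [[215.6, 156.7], [297.6, 156.8]]
0 [256.6  73.5] [[212.3, 73.5], [301.0, 73.6]]
0.07 [256.7 -24.5] [[208.4, -24.5], [305.0, -24.5]]
155 rack x,y 0.0013 -0.0686
75 rack x,y 0.0012 -0.0011
```

The pose agrees to about 1.4 mm. Next I lower gently, release and lift away.

>>> apply_moves(
  series=[
    {"jaw":1,"linear":[0.04,0,0.002],"roll":0},
    {"jaw":1,"linear":[0.08,0,0.002],"roll":0},
    {"jaw":1,"linear":[0.105,0,0.002],"roll":0},
    {"jaw":1,"linear":[0.118,0,0.002],"roll":0},
    {"jaw":1,"linear":[0.125,0,0.002],"roll":0},
    {"jaw":1,"linear":[0.129,0,0.002],"roll":0},
    {"jaw":1,"linear":[0.132,0,0.002],"roll":0},
    {"jaw":1,"linear":[0.132,0,0.002],"roll":0},
    {"jaw":1,"linear":[0.132,0,0.002],"roll":0},
  ],
)

```text
t: 8.7
tool_pos: [0.5097, -0.3462, 0.0518]
orientation: [1.286, 1.158, -1.288]
force: [0.4, 0.3, -0.9]
opening: 0.0379
```

>>> apply_moves(
  series=[
    {"jaw":1,"linear":[0.001,0,0],"roll":0},
    {"jaw":1,"linear":[0.0018,0,0],"roll":0},
    {"jaw":1,"linear":[0.0018,0,0],"roll":0},
    {"jaw":0.1,"linear":[0.0018,0,0],"roll":0},
    {"jaw":0.0,"linear":[0.0018,0,0],"roll":0},
    {"jaw":-0.5,"linear":[0.0018,0,0],"roll":0},
    {"jaw":-1,"linear":[0.0018,0,0],"roll":0},
    {"jaw":-1,"linear":[0.0018,0,0],"roll":0},
    {"jaw":-1,"linear":[0.0018,0,0],"roll":0},
    {"jaw":-1,"linear":[-0.04,0,0],"roll":0},
    {"jaw":-1,"linear":[-0.12,0,0],"roll":0},
    {"jaw":-1,"linear":[-0.2,0,0],"roll":0},
    {"jaw":-1,"linear":[-0.25,0,0],"roll":0},
    {"jaw":-1,"linear":[-0.25,0,0],"roll":0},
  ],
)

```text
t: 10.45
tool_pos: [0.5115, -0.3474, 0.2056]
orientation: [1.285, 1.152, -1.286]
force: [-0.8, 0.3, -1.2]
opening: 0.0932
```

```bash
python3 - <<'E'
from h import *
s,c=snap("side","s3",scale=1.5)
plan((.4700,.1770,.2),-4.5)
E
```

```text
lin [0.0032, -0.1594, -0.8608] roll -0.052 tilt [0.0004, -0.0019, -1.0]
```

View pics/s3.png

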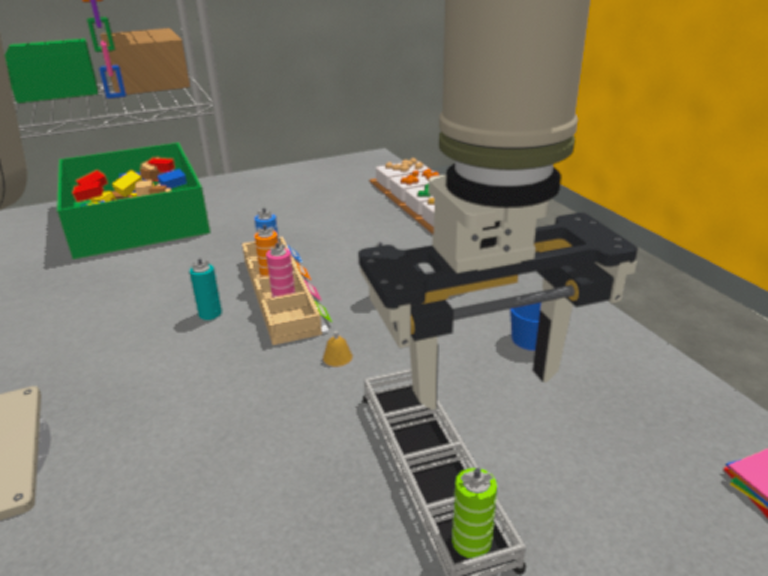

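Lime stands upright in the rightmost bay, around (475,512), and pink, orange and blue are undisturbed. Next is pink.

>>> apply_moves(
  series=[
    {"jaw":-1,"linear":[0.003,-0.015,-0.08],"roll":0},
    {"jaw":-1,"linear":[0.003,-0.031,-0.17],"roll":0},
    {"jaw":-1,"linear":[0.003,-0.048,-0.26],"roll":0},
    {"jaw":-1,"linear":[0.003,-0.065,-0.35],"roll":-0.02},
    {"jaw":-1,"linear":[0.003,-0.081,-0.44],"roll":-0.05},
    {"jaw":-1,"linear":[0.003,-0.098,-0.53],"roll":-0.05},
    {"jaw":-1,"linear":[0.003,-0.115,-0.62],"roll":-0.05},
    {"jaw":-1,"linear":[0.003,-0.131,-0.71],"roll":-0.05},
    {"jaw":-1,"linear":[0.003,-0.148,-0.8],"roll":-0.05},
    {"jaw":-1,"linear":[0.003,-0.159,-0.861],"roll":-0.05},
    {"jaw":-1,"linear":[0.003,-0.159,-0.861],"roll":-0.05},
    {"jaw":-1,"linear":[0.003,-0.159,-0.861],"roll":-0.05},
    {"jaw":-1,"linear":[0.003,-0.159,-0.861],"roll":-0.05},
  ],
)

```text
t: 12.12
tool_pos: [0.4702, 0.176, 0.1994]
orientation: [1.267, 1.168, -1.27]
force: [0.6, -0.5, 0.4]
opening: 0.0931
```

```bash
python3 - <<'E'
from h import *
plan((.4700,.1770,.051),-4.5)
E
```

```text
lin [0.2474, -0.0003, -0.0023] roll -0.005 tilt [-0.0007, -0.0024, -1.0]
```

>>> apply_moves(
  series=[
    {"jaw":-1,"linear":[0.08,0,-0.002],"roll":0},
    {"jaw":-1,"linear":[0.14,0,-0.002],"roll":0},
    {"jaw":-1,"linear":[0.2,0,-0.002],"roll":0},
    {"jaw":-1,"linear":[0.23,0,-0.002],"roll":0},
    {"jaw":-1,"linear":[0.2475,0,-0.002],"roll":0},
    {"jaw":-1,"linear":[0.2475,0,-0.002],"roll":0},
    {"jaw":-1,"linear":[0.2475,0,-0.002],"roll":0},
    {"jaw":0,"linear":[0.2475,0,-0.002],"roll":0},
    {"jaw":0,"linear":[0.2475,0,-0.002],"roll":0},
    {"jaw":0,"linear":[0.2475,0,-0.002],"roll":0},
    {"jaw":0.15,"linear":[0.2475,0,-0.002],"roll":0},
    {"jaw":0.3,"linear":[0.2475,0,-0.002],"roll":0},
    {"jaw":1,"linear":[0.2475,0,-0.002],"roll":0},
    {"jaw":1,"linear":[0.2475,0,-0.002],"roll":0},
    {"jaw":1,"linear":[0.2475,0,-0.002],"roll":0},
    {"jaw":1,"linear":[0.2475,0,-0.002],"roll":0},
  ],
  force=15,
)

```text
t: 14.12
tool_pos: [0.4701, 0.1768, 0.0509]
orientation: [1.266, 1.168, -1.27]
force: [0.3, -0.5, 0.3]
opening: 0.0379
```

>>> apply_moves(
  series=[
    {"jaw":1,"linear":[-0.03,0,0],"roll":0},
    {"jaw":1,"linear":[-0.08,0,0],"roll":0},
    {"jaw":1,"linear":[-0.133,0,0],"roll":0},
    {"jaw":1,"linear":[-0.133,0,0],"roll":0},
    {"jaw":1,"linear":[-0.133,0,0],"roll":0},
  ],
)

```text
t: 14.75
tool_pos: [0.4699, 0.1769, 0.1304]
orientation: [1.266, 1.168, -1.27]
force: [-1.0, 0.1, -1.0]
opening: 0.0376
```

```bash
python3 - <<'E'
from h import *
plan((.5175,-.2761,.131),-6.1)
E
```

```text
lin [0.0009, 0.1401, 0.7461] roll 0.049 tilt [-0.0009, -0.0025, -1.0]
```

>>> apply_moves(
  series=[
    {"jaw":1,"linear":[0,0.01,0.05],"roll":0},
    {"jaw":1,"linear":[0,0.023,0.12],"roll":0.0},
    {"jaw":1,"linear":[0,0.038,0.2],"roll":0.01},
    {"jaw":1,"linear":[0,0.053,0.28],"roll":0.02},
    {"jaw":1,"linear":[0,0.068,0.36],"roll":0.03},
    {"jaw":1,"linear":[0,0.083,0.44],"roll":0.04},
    {"jaw":1,"linear":[0,0.098,0.52],"roll":0.05},
    {"jaw":1,"linear":[0,0.113,0.6],"roll":0.05},
    {"jaw":1,"linear":[0,0.128,0.68],"roll":0.05},
    {"jaw":1,"linear":[0,0.137,0.73],"roll":0.05},
    {"jaw":1,"linear":[0,0.14,0.746],"roll":0.05},
    {"jaw":1,"linear":[0,0.14,0.746],"roll":0.05},
    {"jaw":1,"linear":[0,0.14,0.746],"roll":0.05},
    {"jaw":1,"linear":[0,0.14,0.746],"roll":0.05},
  ],
)

```text
t: 16.5
tool_pos: [0.5175, -0.2749, 0.1315]
orientation: [1.285, 1.156, -1.289]
force: [-0.5, 0.9, -1.2]
opening: 0.0377
```

```bash
python3 - <<'E'
from h import *
plan((.5175,-.2761,.0508),-6.1)
E
```

```text
lin [0.1345, 0.0003, 0.0018] roll 0.001 tilt [-0.001, -0.0022, -1.0]
```

>>> apply_moves(
  series=[
    {"jaw":1,"linear":[0.04,0,0.002],"roll":0},
    {"jaw":1,"linear":[0.08,0,0.002],"roll":0},
    {"jaw":1,"linear":[0.106,0,0.002],"roll":0},
    {"jaw":1,"linear":[0.12,0,0.002],"roll":0},
    {"jaw":1,"linear":[0.127,0,0.002],"roll":0},
    {"jaw":1,"linear":[0.131,0,0.002],"roll":0},
    {"jaw":1,"linear":[0.133,0,0.002],"roll":0},
    {"jaw":1,"linear":[0.1345,0,0.002],"roll":0},
    {"jaw":1,"linear":[0.1345,0,0.002],"roll":0},
    {"jaw":1,"linear":[0.1345,0,0.002],"roll":0},
  ],
)

```text
t: 17.75
tool_pos: [0.5174, -0.2763, 0.0509]
orientation: [1.285, 1.156, -1.288]
force: [-0.8, -0.0, -0.9]
opening: 0.0379
```

>>> apply_moves(
  series=[
    {"jaw":1,"linear":[0.0005,0,0],"roll":0},
    {"jaw":0.1,"linear":[0.0005,0,0],"roll":0},
    {"jaw":0.0,"linear":[0.0005,0,0],"roll":0},
    {"jaw":-0.5,"linear":[0.0005,0,0],"roll":0},
    {"jaw":-1,"linear":[0.0005,0,0],"roll":0},
    {"jaw":-1,"linear":[0.0005,0,0],"roll":0},
    {"jaw":-1,"linear":[0.0005,0,0],"roll":0},
    {"jaw":-1,"linear":[-0.04,0,0],"roll":0},
    {"jaw":-1,"linear":[-0.12,0,0],"roll":0},
    {"jaw":-1,"linear":[-0.2,0,0],"roll":0},
    {"jaw":-1,"linear":[-0.25,0,0],"roll":0},
    {"jaw":-1,"linear":[-0.25,0,0],"roll":0},
    {"jaw":-1,"linear":[-0.25,0,0],"roll":0},
  ],
)

```text
t: 19.38
tool_pos: [0.5171, -0.2756, 0.1996]
orientation: [1.285, 1.157, -1.289]
force: [-0.9, 0.7, -0.2]
opening: 0.0927
```

```bash
python3 - <<'E'
from h import *
s,c=snap("side","s4",crop=(150,120,400,384),scale=2)
plan((.4687,.2510,.2),-4.5)
E
```

```text
lin [-0.0022, -0.1723, -0.8639] roll -0.052 tilt [-0.0032, -0.0008, -1.0]
```

View pics/s4.png

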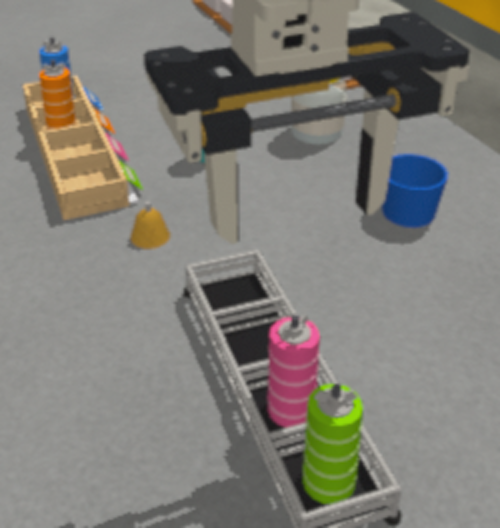

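Pink (293,372) and lime (332,445) both stand upright in adjacent right bays. Orange is next.

>>> apply_moves(
  series=[
    {"jaw":-1,"linear":[-0.002,-0.016,-0.08],"roll":0},
    {"jaw":-1,"linear":[-0.002,-0.034,-0.17],"roll":0},
    {"jaw":-1,"linear":[-0.002,-0.052,-0.26],"roll":0},
    {"jaw":-1,"linear":[-0.002,-0.07,-0.35],"roll":-0.02},
    {"jaw":-1,"linear":[-0.002,-0.088,-0.44],"roll":-0.05},
    {"jaw":-1,"linear":[-0.002,-0.106,-0.53],"roll":-0.05},
    {"jaw":-1,"linear":[-0.002,-0.124,-0.62],"roll":-0.05},
    {"jaw":-1,"linear":[-0.002,-0.142,-0.71],"roll":-0.05},
    {"jaw":-1,"linear":[-0.002,-0.16,-0.8],"roll":-0.05},
    {"jaw":-1,"linear":[-0.002,-0.1723,-0.864],"roll":-0.05},
    {"jaw":-1,"linear":[-0.002,-0.1723,-0.864],"roll":-0.05},
    {"jaw":-1,"linear":[-0.002,-0.1723,-0.864],"roll":-0.05},
    {"jaw":-1,"linear":[-0.002,-0.1723,-0.864],"roll":-0.05},
  ],
)

```text
t: 21.05
tool_pos: [0.4687, 0.2498, 0.1993]
orientation: [1.266, 1.171, -1.273]
force: [0.7, 0.3, -0.2]
opening: 0.0928
```

```bash
python3 - <<'E'
from h import *
plan((.4687,.2510,.051),-4.5)
E
```

```text
lin [0.2471, 0.0008, -0.0025] roll -0.005 tilt [-0.004, -0.0015, -1.0]
```

>>> apply_moves(
  series=[
    {"jaw":-1,"linear":[0.08,0.001,-0.0025],"roll":0},
    {"jaw":-1,"linear":[0.14,0.001,-0.0025],"roll":0},
    {"jaw":-1,"linear":[0.2,0.001,-0.0025],"roll":0},
    {"jaw":-1,"linear":[0.23,0.001,-0.0025],"roll":0},
    {"jaw":-1,"linear":[0.247,0.001,-0.0025],"roll":0},
    {"jaw":-1,"linear":[0.247,0.001,-0.0025],"roll":0},
    {"jaw":-1,"linear":[0.247,0.001,-0.0025],"roll":0},
    {"jaw":0,"linear":[0.247,0.001,-0.0025],"roll":0},
    {"jaw":0,"linear":[0.247,0.001,-0.0025],"roll":0},
    {"jaw":0,"linear":[0.247,0.001,-0.0025],"roll":0},
    {"jaw":0.15,"linear":[0.247,0.001,-0.0025],"roll":0},
    {"jaw":0.3,"linear":[0.247,0.001,-0.0025],"roll":0},
    {"jaw":1,"linear":[0.247,0.001,-0.0025],"roll":0},
    {"jaw":1,"linear":[0.247,0.001,-0.0025],"roll":0},
    {"jaw":1,"linear":[0.247,0.001,-0.0025],"roll":0},
    {"jaw":1,"linear":[0.247,0.001,-0.0025],"roll":0},
  ],
  force=15,
)

```text
t: 23.05
tool_pos: [0.4688, 0.2509, 0.051]
orientation: [1.266, 1.171, -1.273]
force: [-0.6, -0.4, -0.8]
opening: 0.037
```

>>> apply_moves(
  series=[
    {"jaw":1,"linear":[-0.03,0,0],"roll":0},
    {"jaw":1,"linear":[-0.08,0,0],"roll":0},
    {"jaw":1,"linear":[-0.133,0,0],"roll":0},
    {"jaw":1,"linear":[-0.133,0,0],"roll":0},
    {"jaw":1,"linear":[-0.133,0,0],"roll":0},
  ],
)

```text
t: 23.68
tool_pos: [0.4689, 0.251, 0.1305]
orientation: [1.265, 1.171, -1.273]
force: [-0.0, 0.2, -1.7]
opening: 0.0375
```

```bash
python3 - <<'E'
from h import *
plan((.525,-.2065,.131),-6.1)
E
```

```text
lin [0.0001, 0.1551, 0.7523] roll 0.048 tilt [-0.0043, -0.0017, -1.0]
```

>>> apply_moves(
  series=[
    {"jaw":1,"linear":[0,0.01,0.05],"roll":0},
    {"jaw":1,"linear":[0,0.025,0.12],"roll":0.0},
    {"jaw":1,"linear":[0,0.041,0.2],"roll":0.01},
    {"jaw":1,"linear":[0,0.058,0.28],"roll":0.02},
    {"jaw":1,"linear":[0,0.074,0.36],"roll":0.03},
    {"jaw":1,"linear":[0,0.091,0.44],"roll":0.04},
    {"jaw":1,"linear":[0,0.107,0.52],"roll":0.05},
    {"jaw":1,"linear":[0,0.124,0.6],"roll":0.05},
    {"jaw":1,"linear":[0,0.14,0.68],"roll":0.05},
    {"jaw":1,"linear":[0,0.151,0.735],"roll":0.05},
    {"jaw":1,"linear":[0,0.155,0.752],"roll":0.05},
    {"jaw":1,"linear":[0,0.155,0.752],"roll":0.05},
    {"jaw":1,"linear":[0,0.155,0.752],"roll":0.05},
    {"jaw":1,"linear":[0,0.155,0.752],"roll":0.05},
  ],
)

```text
t: 25.42
tool_pos: [0.525, -0.2051, 0.131]
orientation: [1.284, 1.159, -1.291]
force: [-0.2, 0.3, -1.6]
opening: 0.0374
```

```bash
python3 - <<'E'
from h import *
plan((.525,-.2065,.0508),-6.1)
E
```

```text
lin [0.1336, 0.0008, 0.0021] roll 0.001 tilt [-0.0044, -0.0013, -1.0]
```

>>> apply_moves(
  series=[
    {"jaw":1,"linear":[0.04,0.001,0.002],"roll":0},
    {"jaw":1,"linear":[0.08,0.001,0.002],"roll":0},
    {"jaw":1,"linear":[0.106,0.001,0.002],"roll":0},
    {"jaw":1,"linear":[0.12,0.001,0.002],"roll":0},
    {"jaw":1,"linear":[0.127,0.001,0.002],"roll":0},
    {"jaw":1,"linear":[0.131,0.001,0.002],"roll":0},
    {"jaw":1,"linear":[0.1325,0.001,0.002],"roll":0},
    {"jaw":1,"linear":[0.1335,0.001,0.002],"roll":0},
    {"jaw":1,"linear":[0.1335,0.001,0.002],"roll":0},
    {"jaw":1,"linear":[0.1335,0.001,0.002],"roll":0},
  ],
)

```text
t: 26.68
tool_pos: [0.5253, -0.2065, 0.0511]
orientation: [1.284, 1.159, -1.291]
force: [-0.5, -0.5, -0.8]
opening: 0.0376
```

>>> apply_moves(
  series=[
    {"jaw":1,"linear":[0.0005,0,0],"roll":0},
    {"jaw":0.1,"linear":[0.0005,0,0],"roll":0},
    {"jaw":0.0,"linear":[0.0005,0,0],"roll":0},
    {"jaw":-0.5,"linear":[0.0005,0,0],"roll":0},
    {"jaw":-1,"linear":[0.0005,0,0],"roll":0},
    {"jaw":-1,"linear":[0.0005,0,0],"roll":0},
    {"jaw":-1,"linear":[0.0005,0,0],"roll":0},
    {"jaw":-1,"linear":[-0.04,0,0],"roll":0},
    {"jaw":-1,"linear":[-0.12,0,0],"roll":0},
    {"jaw":-1,"linear":[-0.2,0,0],"roll":0},
    {"jaw":-1,"linear":[-0.25,0,0],"roll":0},
    {"jaw":-1,"linear":[-0.25,0,0],"roll":0},
    {"jaw":-1,"linear":[-0.25,0,0],"roll":0},
  ],
)

```text
t: 28.3
tool_pos: [0.5254, -0.2061, 0.1998]
orientation: [1.283, 1.16, -1.291]
force: [-0.6, 0.4, -0.1]
opening: 0.0931
```

```bash
python3 - <<'E'
from h import *
s,c=snap("side","s5",crop=(150,120,400,384),scale=2)
plan((.4848,.3206,.2),-4.5)
E
```

```text
lin [-0.0013, -0.1594, -0.8654] roll -0.052 tilt [-0.0067, -0.0002, -1.0]
```

View pics/s5.png

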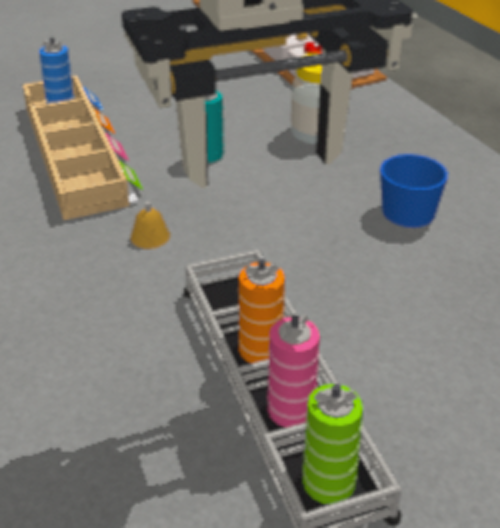

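Orange (261,310), pink and lime all stand upright in order, with the left bay free. Blue is the last.

>>> apply_moves(
  series=[
    {"jaw":-1,"linear":[-0.001,-0.015,-0.08],"roll":0},
    {"jaw":-1,"linear":[-0.001,-0.031,-0.17],"roll":0},
    {"jaw":-1,"linear":[-0.001,-0.048,-0.26],"roll":0},
    {"jaw":-1,"linear":[-0.001,-0.065,-0.35],"roll":-0.02},
    {"jaw":-1,"linear":[-0.001,-0.081,-0.44],"roll":-0.05},
    {"jaw":-1,"linear":[-0.001,-0.098,-0.53],"roll":-0.05},
    {"jaw":-1,"linear":[-0.001,-0.115,-0.62],"roll":-0.05},
    {"jaw":-1,"linear":[-0.001,-0.131,-0.71],"roll":-0.05},
    {"jaw":-1,"linear":[-0.001,-0.148,-0.8],"roll":-0.05},
    {"jaw":-1,"linear":[-0.001,-0.1594,-0.8655],"roll":-0.05},
    {"jaw":-1,"linear":[-0.001,-0.1594,-0.8655],"roll":-0.05},
    {"jaw":-1,"linear":[-0.001,-0.1594,-0.8655],"roll":-0.05},
    {"jaw":-1,"linear":[-0.001,-0.1594,-0.8655],"roll":-0.05},
  ],
)

```text
t: 29.98
tool_pos: [0.4849, 0.3194, 0.1991]
orientation: [1.264, 1.174, -1.275]
force: [0.3, -0.3, -0.4]
opening: 0.0929
```

```bash
python3 - <<'E'
from h import *
plan((.4848,.3206,.051),-4.5)
E
```

```text
lin [0.2469, 0.0016, -0.0025] roll -0.005 tilt [-0.0076, -0.001, -1.0]
```

>>> apply_moves(
  series=[
    {"jaw":-1,"linear":[0.08,0.0015,-0.0025],"roll":0},
    {"jaw":-1,"linear":[0.14,0.0015,-0.0025],"roll":0},
    {"jaw":-1,"linear":[0.2,0.0015,-0.0025],"roll":0},
    {"jaw":-1,"linear":[0.23,0.0015,-0.0025],"roll":0},
    {"jaw":-1,"linear":[0.247,0.0015,-0.0025],"roll":0},
    {"jaw":-1,"linear":[0.247,0.0015,-0.0025],"roll":0},
    {"jaw":-1,"linear":[0.247,0.0015,-0.0025],"roll":0},
    {"jaw":0,"linear":[0.247,0.0015,-0.0025],"roll":0},
    {"jaw":0,"linear":[0.247,0.0015,-0.0025],"roll":0},
    {"jaw":0,"linear":[0.247,0.0015,-0.0025],"roll":0},
    {"jaw":0.15,"linear":[0.247,0.0015,-0.0025],"roll":0},
    {"jaw":0.3,"linear":[0.247,0.0015,-0.0025],"roll":0},
    {"jaw":1,"linear":[0.247,0.0015,-0.0025],"roll":0},
    {"jaw":1,"linear":[0.247,0.0015,-0.0025],"roll":0},
    {"jaw":1,"linear":[0.247,0.0015,-0.0025],"roll":0},
    {"jaw":1,"linear":[0.247,0.0015,-0.0025],"roll":0},
  ],
  force=15,
)

```text
t: 31.98
tool_pos: [0.485, 0.3207, 0.0511]
orientation: [1.265, 1.174, -1.275]
force: [1.3, -0.2, 0.8]
opening: 0.0378
```

>>> apply_moves(
  series=[
    {"jaw":1,"linear":[-0.03,0,0],"roll":0},
    {"jaw":1,"linear":[-0.08,0,0],"roll":0},
    {"jaw":1,"linear":[-0.133,0,0],"roll":0},
    {"jaw":1,"linear":[-0.133,0,0],"roll":0},
    {"jaw":1,"linear":[-0.133,0,0],"roll":0},
  ],
)

```text
t: 32.6
tool_pos: [0.4851, 0.3205, 0.1304]
orientation: [1.264, 1.174, -1.275]
force: [-0.7, -0.1, -1.4]
opening: 0.0378
```

```bash
python3 - <<'E'
from h import *
plan((.5324,-.1369,.131),-6.1)
E
```

```text
lin [-0.0006, 0.1403, 0.7535] roll 0.048 tilt [-0.0077, -0.0012, -1.0]
```

>>> apply_moves(
  series=[
    {"jaw":1,"linear":[0,0.009,0.05],"roll":0},
    {"jaw":1,"linear":[0,0.022,0.12],"roll":0.0},
    {"jaw":1,"linear":[0,0.037,0.2],"roll":0.01},
    {"jaw":1,"linear":[0,0.052,0.28],"roll":0.02},
    {"jaw":1,"linear":[0,0.067,0.36],"roll":0.03},
    {"jaw":1,"linear":[0,0.082,0.44],"roll":0.04},
    {"jaw":1,"linear":[0,0.097,0.52],"roll":0.05},
    {"jaw":1,"linear":[0,0.112,0.6],"roll":0.05},
    {"jaw":1,"linear":[0,0.127,0.68],"roll":0.05},
    {"jaw":1,"linear":[0,0.137,0.735],"roll":0.05},
    {"jaw":1,"linear":[0,0.14,0.7535],"roll":0.05},
    {"jaw":1,"linear":[0,0.14,0.7535],"roll":0.05},
    {"jaw":1,"linear":[0,0.14,0.7535],"roll":0.05},
    {"jaw":1,"linear":[0,0.14,0.7535],"roll":0.05},
  ],
)

```text
t: 34.35
tool_pos: [0.5322, -0.1356, 0.1305]
orientation: [1.282, 1.162, -1.293]
force: [-0.1, 0.0, -1.3]
opening: 0.0375
```

```bash
python3 - <<'E'
from h import *
plan((.5324,-.1369,.0508),-6.1)
E
```

```text
lin [0.1328, 0.0016, 0.0019] roll 0.001 tilt [-0.008, -0.0009, -1.0]
```

>>> apply_moves(
  series=[
    {"jaw":1,"linear":[0.04,0.001,0.002],"roll":0},
    {"jaw":1,"linear":[0.08,0.001,0.002],"roll":0},
    {"jaw":1,"linear":[0.106,0.0015,0.002],"roll":0},
    {"jaw":1,"linear":[0.12,0.0015,0.002],"roll":0},
    {"jaw":1,"linear":[0.127,0.0015,0.002],"roll":0},
    {"jaw":1,"linear":[0.13,0.0015,0.002],"roll":0},
    {"jaw":1,"linear":[0.132,0.0015,0.002],"roll":0},
    {"jaw":1,"linear":[0.133,0.0015,0.002],"roll":0},
    {"jaw":1,"linear":[0.133,0.0015,0.002],"roll":0},
    {"jaw":1,"linear":[0.133,0.0015,0.002],"roll":0},
  ],
)

```text
t: 35.6
tool_pos: [0.5326, -0.1371, 0.0511]
orientation: [1.282, 1.161, -1.293]
force: [-0.3, 0.1, 1.7]
opening: 0.0375
```

>>> apply_moves(
  series=[
    {"jaw":1,"linear":[0,0,0],"roll":0},
    {"jaw":0.1,"linear":[0,0,0],"roll":0},
    {"jaw":0.0,"linear":[0,0,0],"roll":0},
    {"jaw":-0.5,"linear":[0,0,0],"roll":0},
    {"jaw":-1,"linear":[0,0,0],"roll":0},
    {"jaw":-1,"linear":[0,0,0],"roll":0},
    {"jaw":-1,"linear":[0,0,0],"roll":0},
    {"jaw":-1,"linear":[-0.04,0,0],"roll":0},
    {"jaw":-1,"linear":[-0.12,0,0],"roll":0},
    {"jaw":-1,"linear":[-0.2,0,0],"roll":0},
    {"jaw":-1,"linear":[-0.25,0,0],"roll":0},
    {"jaw":-1,"linear":[-0.25,0,-0.1],"roll":0},
    {"jaw":-1,"linear":[-0.25,0,-0.2],"roll":0},
    {"jaw":-1,"linear":[-0.25,0,-0.3],"roll":0},
    {"jaw":-1,"linear":[-0.25,0,-0.4],"roll":0},
    {"jaw":-1,"linear":[-0.25,0,-0.4],"roll":0},
    {"jaw":-1,"linear":[-0.25,0,-0.4],"roll":0},
  ],
)

```text
t: 37.72
tool_pos: [0.559, 0.1014, 0.2005]
orientation: [1.281, 1.162, -1.293]
force: [0.5, -0.8, -0.4]
opening: 0.0931
```

```bash
python3 - <<'E'
from h import *
snap("side","s6",scale=1.5); snap("top","t6",scale=1.5)
E
```

View pics/s6.png

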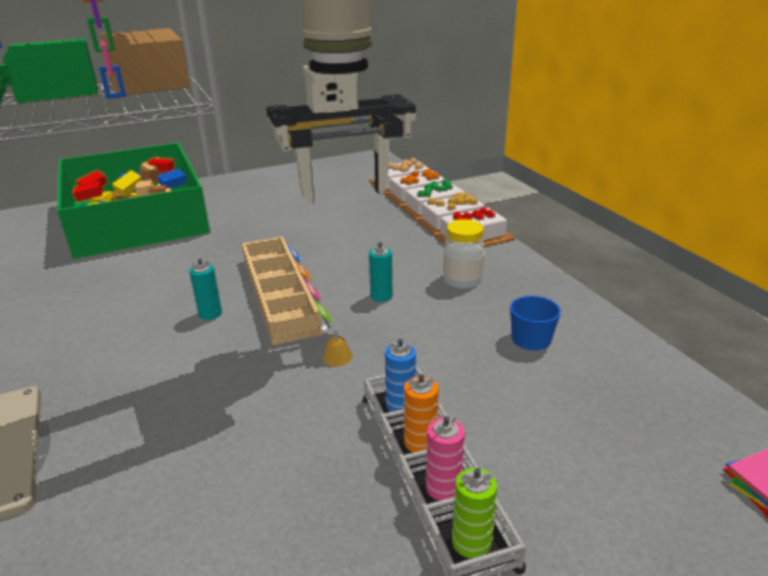

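View pics/t6.png

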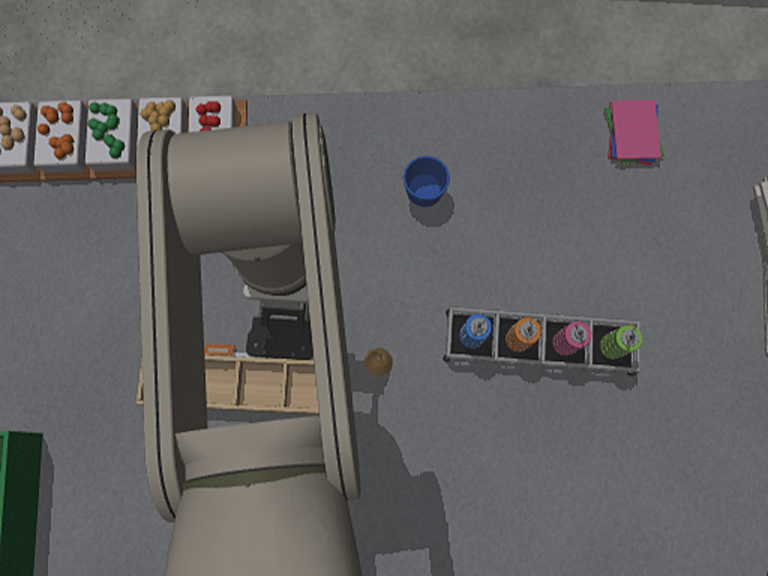

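Blue (477,328), orange (525,332), pink (573,337) and lime (622,342) stand upright, one per bay, in the original order. The bell, cup, jar and look-alikes are where they were, so I hand the job in.

```bash
python3 - <<'E'
from plant import *
print(close_job())
E
```

```text
the job is handed in; nothing more can be done
None
```

All four perches are now in the new chrome rack, one to a bay. They keep their original left-to-right order of blue, orange, pink, lime. I moved lime first, then pink, orange and blue, lowering each one to the bay floor before opening the jaws.

- **Final side and top pictures:** all four stand upright with the bolt up. The old rack is empty in the side view. The bell, treat jar, feed cup and both turquoise look-alikes are in their starting places, though in the top view the arm hides the jar and look-alikes, so for those I relied on the side view.
- **Robot state:** the gripper is open and clear of everything. My last reading before hand-in was about 38 s of the 118 s allowed, and the force readings shown after each move stayed at a couple of newtons.
- **Small disagreements:** before the first grasp, the wrist camera differed from the top camera by about 2 mm on the perch positions, and by about 1.4 mm on the new rack. The tool had drifted to a tilt of about 0.5° by the last placement. None of these affected the result.
- **Failed checks:** none.

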